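# Close a notched bar clamp on two battens and lock it

## Task

Clamp up the dry fit of two pine battens on the glue-up board. Squeeze the sliding jaw's orange release lever against the blue post behind it and, keeping it squeezed, slide the jaw up until it pushes both battens together, square and lightly bearing against the spring pad of the head; then ease the jaw back no more than one notch and let the lever go so that its cross pin drops right down into a notch. Only then swing the red cam lever all the way over to put the battens under pressure, without bruising the soft pine, forcing the pin against the notches, or disturbing the things lying round the board.

Things in the scene. Friction and masses are not known exactly. Their poses are not given: they have to be found in the camera images.
- clamp: board fixed on the table: plywood 170 (x) x 560 (y) x 15 mm, an aluminium rail (30 mm wide, top 37 mm above the table) along its y axis, and two wooden bearers at x = +-56 mm, top 40 mm. Origin on the table under the rail's middle line, 10 mm to the +y side of the board's middle. +y points from the sliding jaw to the head (robot's left, +-0.25 rad), x away from the robot
- jaw: sliding jaw: blue casting 60 mm wide, 92 mm long, slides on the rail along the board's y axis with about 4 N of friction and cannot lift or turn. Origin on the table under the middle of its black pressing face (its +y end); axes as the board's. It starts 15 mm or more short of batten_a, its pin in a notch or resting on the rail between two
- jaw_face (a point): centre of the jaw's pressing face (56 x 24 mm), 53 mm above the table
- squeeze_grip (a point): where to squeeze the jaw, 56 mm behind (-y) its face, 95 mm above the table. Here the fixed blue post's back is 20 mm behind this point; the orange lever's front is 26 mm ahead of it when let go, 6 mm when squeezed: fingers closing along the board's y go from 46 to 26 mm. Both are 24 mm wide in x, top 108 mm. Nothing above 66 mm stands within 60 mm. Moves with the jaw, not the lever
- release_lever (a joint): angle of the orange release lever (rad): 0 = let go, pin right down in a notch; 0.30 = squeezed to its stop, pin 2 mm clear of the rail; about 0.2 = let go but the pin rests on the rail between notches. It stands on the +y side of the post, pivoted low beside the rail. Its spring takes about 1.2 N at the grip to start and 2.6 N to hold squeezed; the pin is spoilt above 40 N
- latch_pin: steel cross pin, 5 mm thick, lifted by the lever; origin at its middle, 34.5 mm above the table when down in a notch, 39.5 mm when on the rail; down, it sits 31 mm behind the jaw's face. Notches are cut across a strip in the rail's top, 7 mm long (1 mm play either way), 6.5 mm deep, every 16 mm; the strip is set by hand in slots, so where they lie is not known: feel for them
- batten_a: pine batten 50 x 150 x 22 mm nearer the jaw, lying loose on the bearers across the rail. Origin at the centre of its underside, 40 mm above the table; x along its 50 mm width (within 0.1 rad of the rail's direction), y along its length. The soft pine is bruised by a push above 24 N
- batten_b: second pine batten 50 x 150 x 22 mm, lying likewise between batten_a and the head, with a gap before and behind it. Origin and axes as batten_a's
- pad_face (a point): centre of the face (56 x 24 mm) of the head's spring pad, looking at the jaw, 53 mm above the table. The blue head is screwed fast to the rail. The pad yields only above about 8 N, then 0.5 N per mm over 28 mm; the cam lever drives it 22 mm towards the jaw
- pressure_pad: the head's spring pad itself; its origin lies on the table 100 mm from its face, to the jaw's side
- cam_lever (a joint): angle of the red cam lever (rad): near 0 = open, pointing to the board's -x and 0.087 rad on towards -y; it turns clockwise seen from above; 1.75 = fully over on its stop, pointing away from the battens, to the board's +y. Stays where it is left; takes 4 to 8 N at the knob
- cam_knob (a point): black upright knob, 18 to 20 mm thick, at the end of the cam lever, 80 mm from its axis: to be gripped or pushed. This point is 101 mm above the table, the knob's top 116 mm, the top of the red arm 76 mm
- cam_pivot (a point): the vertical axis of the cam lever, on the rail's middle line, 72 mm above the table
- wax_tin: bystander: red and silver wax tin, 78 mm across and 79 mm tall, standing behind the board; origin under its middle
- try_square: bystander: try square, 120 x 190 x 18 mm, lying behind the board; origin under its middle
- masking_tape: bystander: roll of masking tape, 100 mm across and 25 mm high, lying behind the board; origin under its middle
Things that resemble listed ones, but are neither listed nor needed, are in the scene too. Leave any pink or turquoise look-alike of the batten_b alone.

How it is judged:
By the outcome, as a careful person would: the job done as asked, in the order asked, and still so for the second after the job is handed in, with the robot touching nothing.
It also fails if it takes over 64 s, if anything falls off the work surface, if the arm or the gripper's body presses on something with over 40 N, if the wrist force passes 120 N, or if a joint passes its speed limit or range.

## Robot

A 6-joint arm with a two-finger parallel gripper is mounted at the origin on the work surface; the furniture and walls round the work are solid. World frame = base frame: x ahead of the robot, y to its left, z up, the work surface at z = 0. Lengths are in mm, angles in rad, forces in N, time in s.
With the tool pointing down it reaches from about 350 to 875 mm from the base axis. Payload 4.2 kg.
Tool frame: the origin (TCP) lies between the finger pads; the fingertips stand 14 mm ahead of it and the grasp point (between the pads) lies 5 mm behind it; z points along the fingers, y is the line along which they close (so a half turn about z gives the same grasp; the last joint's range is limited). The gripper opens to 85 mm and grips with 20 to 120 N. Pads are 22 mm wide; open, the fingers measure 114 mm over their backs; the gripper's body (76 mm by 85 mm) begins 54 mm behind the grasp point. The pads swing forward as they close: fully open they stand 13 mm farther back than shut.
Start: joints at [1.373, 0.385, 0.008, 0, -1.194, -0.259], TCP at [275.64, 560.911, 245.312] pointing down, gripper open.
Joint ranges: [-3.14, 3.14], [-1.21, 2.06], [-1.07, 1.41], [-3.16, 2.05], [-2.99, -0.16], [-3.1, 3.1]. Speed limits (rad/s): [2.79, 2.79, 3.14, 3.14, 3.14, 3.14].

## Interface

Orientations are given as a unit quaternion [x, y, z, w].
In Python, from bench import * gives the robot as it stands.
- The arm moves only by the tool carry_out, never from a script. Its argument "motion" is a list of rows, each a list of 7 numbers: the turn, a rotation vector about the tool's x, y, z in rad, then the shift along the tool's x, y, z in mm, then the opening, from -1 (shut) to 1 (fully open), so that 0 is half open. A call has 1 to 5 rows; each row is the pose to reach, as a shift and turn from the pose commanded when the call began, along the tool's axes at that moment; what a row does not reach only later rows make up. A row lasts 1/8 s, in which the tool goes at most 62.5 mm and 10.7 degrees, less where a joint would pass 70% of its speed; a pose out of reach is approached as far as the arm can. A call with a gripper value outside its range is refused whole. The fingers move at their own pace and stop on an object; the grip force is fixed at half the most. Time passes only in rows, so rows that repeat a pose let the fingers close. It gives the time, the measured TCP pose, the force, the opening and the grip force at its end, in the units of the state.
- read_state(): the state, without advancing time (a new reading comes with each control period).
- get_image(name): name is "scene" or "top" or "wrist"; returns a dict with "color" (384x512x3 uint8, blue, green, red), "mtx" (3x3 intrinsics, pixels), "position" and "orientation" of the camera in the world. Camera axes: x right, y down, z forward; pixel columns grow to the right and rows downward; lengths in mm; the calibration is good to about 2 mm. A picture is of the moment at which its call begins. There is no depth.
- job_done(): hands the job in; it is judged then, once.
The state is a dict: "clock": time; "joints": joint angles; "joint_vel": joint speeds; "joint_efforts": joint torques, N m; "position": TCP position; "ee_rot": TCP orientation; "contact_force": force on the tool from outside, world axes, zero at the start; "wrist_torque": the same for the moment, N m; "gripper_width": finger opening in mm; "grasp_force": force on a finger pad.
Only numpy, scipy, OpenCV 4.12 (cv2) and the standard library are available. Lean on these libraries where they do the work, as an engineer would, in place of code of your own. Each camera call takes 0.05 s, during which the arm holds its last target. There are 200 camera calls.

## Working session

There is one attempt and no reset: what is moved stays moved. The work goes in short steps, Python scripts to look and compute and a tool call to move; the robot and the scene stay as the last step left them, time stands still between calls to the robot, and variables do not carry over. Pictures are saved under pics/ and viewed, at most 10 in all, crops included, and the job is handed in when it is done.

Besides the shell and the picture viewer there is one more tool, called after ">>>" as name(argument=value, ...) on one line, values as JSON. carry_out: Moves the arm, as the interface text tells. Its arguments: {"type":"object","properties":{"motion":{"type":"array"}},"required":["motion"]}

```bash
mkdir -p pics; ls
python3 - <<'E'
from bench import *
import cv2
for n in ("scene","top"):
    g=get_image(n); cv2.imwrite(f"pics/{n}0.png",g["color"]); print(n,g["mtx"],g["position"],g["orientation"])
s=read_state()
for k in s: print(k,s[k])
E
```

```text
pics
scene [[453.54461789   0.         252.55417918]
 [  0.         453.54461789 193.98810893]
 [  0.           0.           1.        ]] [-161.39791774 -638.37173842  873.58684547] [ 0.83103203 -0.35151578  0.17164927 -0.39542249]
top [[439.76418507   0.         252.33834479]
 [  0.         439.76418507 188.52752647]
 [  0.           0.           1.        ]] [ 318.3429557    22.97851187 1430.67438294] [ 0.70719611 -0.70254878  0.05691939 -0.05530879]
clock 0.1
joints [ 1.37261742e+00  3.85481872e-01  6.75611081e-03 -4.62909930e-04
 -1.19398050e+00 -2.58579202e-01]
joint_vel [-0.00023043 -0.00128999  0.00281263  0.00363818 -0.00064674  0.0001159 ]
joint_efforts [-5.17190547e-04 -3.93317664e+01  1.88931352e+01  4.19792667e+00
 -2.55170911e-03  5.93693500e-06]
position [275.42054822 560.49088642 244.32296177]
ee_rot [ 9.74014857e-01 -2.26482009e-01 -1.86201092e-04  9.61025385e-04]
contact_force [-0.37743239 -0.1299227   0.30158708]
wrist_torque [0.01702167 0.00844857 0.02471742]
grasp_force 0.0
gripper_width 85.4429535350738
```

View pics/scene0.png

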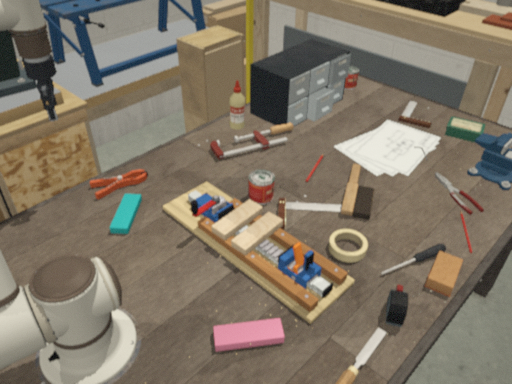

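View pics/top0.png

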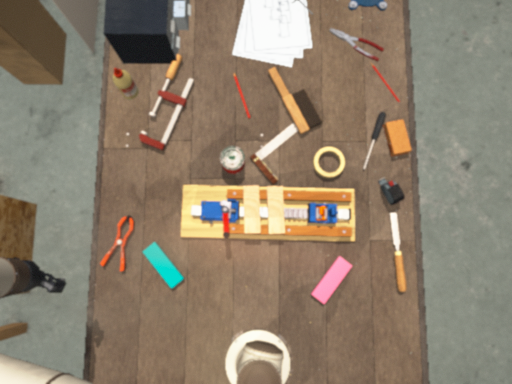

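The pictures show the board centred near (268,213) in the top view: head left at (215,211), red cam lever pointing down-image to (226,230), battens at (251,210) and (275,210), jaw at (322,213).

```bash
cat > h.py <<'E'
from bench import *
import cv2, numpy as np
from scipy.spatial.transform import Rotation as R
def ray(g,px,z):
    d=R.from_quat(g["orientation"]).apply(np.linalg.inv(g["mtx"])@[px[0],px[1],1.]); p=np.array(g["position"])
    return p+d*(z-p[2])/d[2]
def proj(g,P):
    c=g["mtx"]@R.from_quat(g["orientation"]).inv().apply(np.array(P)-g["position"]); return c[:2]/c[2]
def masks(im):
    h,s,v=[c.astype(int) for c in cv2.split(cv2.cvtColor(im,cv2.COLOR_BGR2HSV))]
    return dict(blue=(h>100)&(h<125)&(s>140)&(v>50),orange=(h>6)&(h<15)&(s>190)&(v>150),red=((h<5)|(h>174))&(s>170)&(v>80),
                black=(v<45))
E
python3 - <<'E'
from h import *
g=get_image("top"); im=g["color"]
x0,y0,w,h=170,175,195,75
c=cv2.resize(im[y0:y0+h,x0:x0+w],None,fx=4,fy=4,interpolation=cv2.INTER_CUBIC); cv2.imwrite("pics/topc.png",c)
M=masks(im)
for k,z in (("blue",60),("orange",108),("red",76),("black",116)):
    m=np.zeros(im.shape[:2],np.uint8); m[y0:y0+h,x0:x0+w]=M[k][y0:y0+h,x0:x0+w]
    n,l,st,ce=cv2.connectedComponentsWithStats(m)
    for i in range(1,n):
        if st[i,4]>6: print(k,st[i],ce[i].round(1),ray(g,ce[i],z).round(1))
# plywood outline
hsv=cv2.cvtColor(im,cv2.COLOR_BGR2HSV)
for p in ((182,184),(355,188),(355,244),(181,240)): print(ray(g,p,15).round(1))
E
```

```text
blue [230 200   8  21  98] [234.3 210.3] [468.5  76.5  60. ]
blue [202 202  20  18 306] [211.4 210.5] [467.6 148.4  60. ]
blue [309 204   7  18  99] [311.9 212.6] [ 463.  -166.4   60. ]
blue [327 205   9  18 126] [331.4 213.1] [ 461.7 -227.5   60. ]
orange [320 208   5  12  19] [322.5 214.2] [ 453.4 -191.8  108. ]
red [223 213   6  20  80] [225.5 221.2] [432.8 102.5  76. ]
[558.6 250.2  15. ]
[ 549.2 -314.5   15. ]
[ 367.8 -309.    15. ]
[376.9 247.6  15. ]
```

View pics/topc.png

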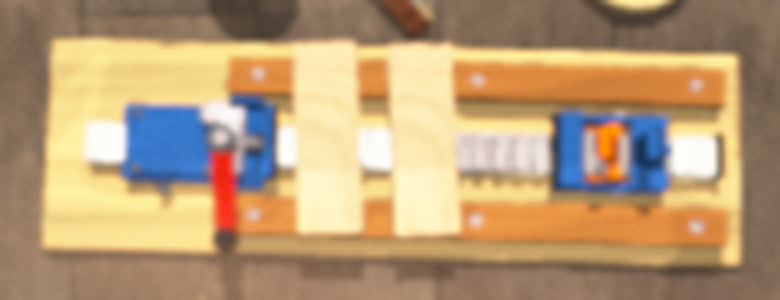

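The crop shows the jaw from crop x 553 to 668, the orange lever at about (605,152), the post at (652,150), two battens at x 293–362 and 390–458, the pad face near 275, and the knob at (225,238). I'll move over the jaw for a closer look.

>>> carry_out(motion=[[0,0,-0.15,39,47,0,1],[0,0,-0.3,78,94,0,1],[0,0,-0.44,117,141,0,1],[0,0,-0.44,156,188,0,1],[0,0,-0.44,195,235,0,1]])

```text
clock: 0.78
position: [347.0, 262.0, 245.2]
ee_rot: [1.0, -0.008, 0.0, 0.0]
contact_force: [0.9, 0.0, 0.7]
gripper_width: 85.6
grasp_force: 0.0
```

>>> carry_out(motion=[[0,0,0,20,58,-10,1],[0,0,0,40,116,-20,1],[0,0,0,60,174,-30,1],[0,0,0,80,232,-40,1],[0,0,0,100,290,-50,1]])

```text
clock: 1.4
position: [442.2, -29.6, 295.8]
ee_rot: [1.0, -0.008, 0.0, -0.0]
contact_force: [1.9, 1.2, -0.6]
gripper_width: 85.4
grasp_force: 0.0
```

>>> carry_out(motion=[[0,0,0,10,60,0,1],[0,0,0,19,117,0,1],[0,0,0,19,117,0,1]])

```text
clock: 1.78
position: [458.8, -148.2, 294.5]
ee_rot: [1.0, -0.012, -0.001, 0.0]
contact_force: [-0.4, 0.4, 0.3]
gripper_width: 85.5
grasp_force: 0.0
```

Run:
```python
from h import *
s=read_state(); print(s["position"],s["ee_rot"],s["joints"],s["clock"])
g=get_image("wrist"); cv2.imwrite("pics/w1.png",g["color"]); print(g["position"],R.from_quat(g["orientation"]).as_matrix().round(3),g["mtx"][0])
np.save("w1.npy",g,allow_pickle=True)
```

```text
[ 458.80059823 -148.22099041  294.54475399] [ 9.99931038e-01 -1.17159656e-02 -8.04157916e-04  9.39973452e-05] [ 2.54239431e-02  1.04538609e-01 -2.44345830e-01  1.36280848e-04
 -1.22352608e+00  1.52189342e+00] 1.775
[ 529.28851795 -150.07329278  422.59757065] [[-0.023 -0.961 -0.276]
 [-1.     0.022  0.006]
 [ 0.     0.276 -0.961]] [313.3748053    0.         259.86454542]
```

View pics/w1.png

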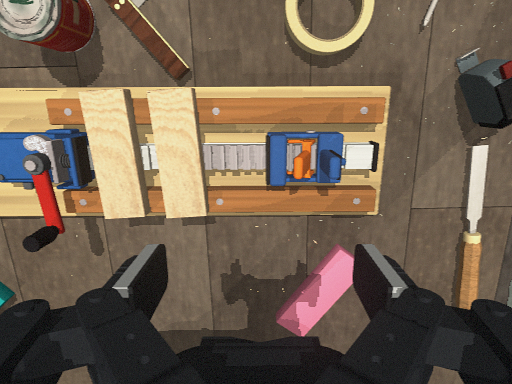

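The wrist view shows the jaw at x 267–346, y 130–188, with the orange lever at about (300,160) and the post at about (340,158). Battens are at x 80–145 and 148–207, and the knob is at about (41,238).

Run:
```python
from h import *
g=np.load("w1.npy",allow_pickle=True).item(); im=g["color"]
a=cv2.resize(im[120:200,190:390],None,fx=4,fy=4,interpolation=cv2.INTER_CUBIC)
b=cv2.resize(im[80:150+75,0:210][::1],None,fx=2,fy=2,interpolation=cv2.INTER_CUBIC)
b=cv2.copyMakeBorder(b,0,0,0,800-b.shape[1],cv2.BORDER_CONSTANT)
b=b[:280]
cv2.imwrite("pics/w1c.png",np.vstack([a,b]))
for n,p,z in [("boardTR",(390,86),15),("boardBR",(379,216),15),("batA tl",(148,88.5),62),("batA tr",(195,88.5),62),("batA bl",(164,218),62),("batA br",(207,215),62),
 ("batB tl",(80,90),62),("batB tr",(130,88.5),62),("batB bl",(105,219),62),("batB br",(145.5,216),62),("knob",(33,242),116),("rail",(377,142),37),("railb",(374,170),37)]:
    print(n,ray(g,p,z).round(1))
```

```text
boardTR [ 546.2 -310.9   15. ]
boardBR [ 376.  -311.4   15. ]
batA tl [547.7 -28.4  62. ]
batA tr [546.5 -79.7  62. ]
batA bl [397.1 -29.7  62. ]
batA br [399.8 -82.6  62. ]
batB tl [547.8  46.1  62. ]
batB tr [548.1  -8.8  62. ]
batB bl [397.4  42.7  62. ]
batB br [400.2  -7.4  62. ]
knob [392.9  94.7 116. ]
rail [ 480.6 -292.3   37. ]
railb [ 445.8 -291.4   37. ]
```

View pics/w1c.png

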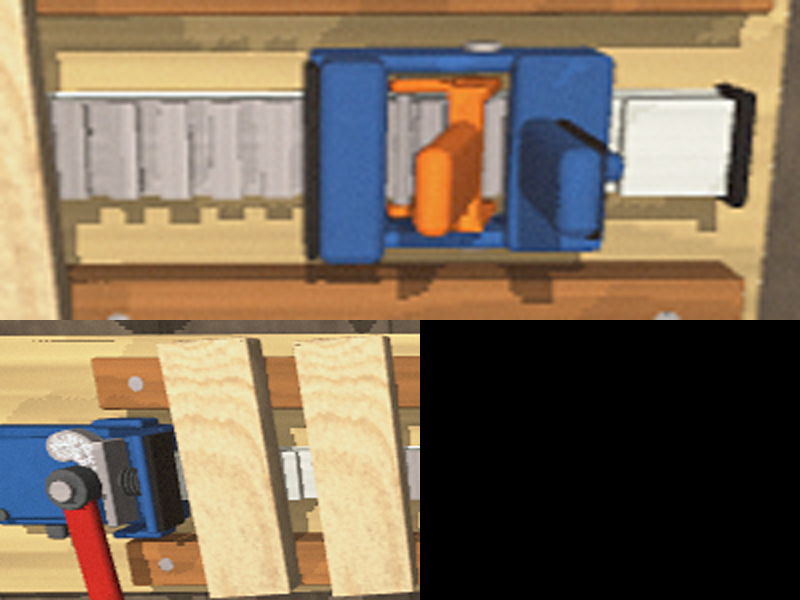

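The crop shows the jaw's black face at crop x≈310, the lever top at x 414–452 (y 150–235), and the post top at x 558–603. The cam lever pivot is at about (72,490) in the lower crop.

Run:
```python
from h import *
g=np.load("w1.npy",allow_pickle=True).item()
o=np.array([463.3,-21.4]); a=-0.0164
ex=np.array([np.cos(a),np.sin(a)]); ey=np.array([-np.sin(a),np.cos(a)])
def f(n,p,z):
    q=ray(g,p,z); d=q[:2]-o; print(n,q.round(1),"board",(d@ex).round(1),(d@ey).round(1))
f("lever top +y low corner",(190+414/4,120+235/4),108)
f("lever top +y high corner",(190+418/4,120+152/4),108)
f("lever low -y",(190+448/4,120+235/4),108)
f("post low +y",(190+558/4,120+232/4),108)
f("post low -y",(190+602/4,120+234/4),108)
f("post high -y",(190+604/4,120+160/4),108)
for z in (65,66): f("jaw face edge top",(190+307/4,120+60/4),z); f("jaw face edge bot",(190+307/4,120+260/4),z)
f("jaw back top",(190+612/4,120+60/4),66)
f("cam bolt",(30+4,80+245-160/2*1.0-80+0),80) if 0 else f("cam bolt",(31,80+(490-320)/2),90)
f("knob",(31,243),116)
f("pad face", (90,80+(440-320)/2),65)
```

```text
lever top +y low corner [ 453.8 -183.1  108. ] board -6.8 -161.8
lever top +y high corner [ 475.4 -184.   108. ] board 14.7 -162.4
lever low -y [ 453.6 -191.9  108. ] board -6.9 -170.6
post low +y [ 453.8 -220.2  108. ] board -6.2 -198.9
post low -y [ 453.  -231.5  108. ] board -6.8 -210.3
post high -y [ 472.3 -231.1  108. ] board 12.4 -209.5
jaw face edge top [ 494.9 -157.1   65. ] board 33.8 -135.2
jaw face edge bot [ 436.7 -156.2   65. ] board -24.4 -135.2
jaw face edge top [ 495.  -157.1   66. ] board 33.9 -135.2
jaw face edge bot [ 437.  -156.2   66. ] board -24.1 -135.2
jaw back top [ 493.  -242.8   66. ] board 33.3 -220.9
cam bolt [471.2  97.5  90. ] board 5.9 119.0
knob [391.8  97.1 116. ] board -73.4 117.3
pad face [493.8  42.9  65. ] board 29.5 64.8
```

>>> carry_out(motion=[[0,0,0,5,35,30,1],[0,0,0,5,70,70,1],[0,0,0,5,70,120,1],[0,0,0,5,70,155,1],[0,0,0,5,70,155,1]])

```text
clock: 2.45
position: [461.2, -213.6, 138.1]
ee_rot: [1.0, -0.008, -0.003, -0.001]
contact_force: [0.3, 0.5, 0.8]
gripper_width: 85.3
grasp_force: 0.0
```

Run:
```python
from h import *
s=read_state(); print(s["position"],s["ee_rot"],s["contact_force"])
g=get_image("wrist"); cv2.imwrite("pics/w2.png",g["color"]); np.save("w2.npy",g,allow_pickle=True)
print(g["position"])
for n,P in [("post back",(463,-231,108)),("lever front",(463,-183,108)),("grip",(463,-211,95)),("tip mid",(463,-218,75))]: print(n,proj(g,P).round(1))
```

```text
[ 461.24456949 -213.55301954  138.06770635] [ 9.99965468e-01 -7.61098803e-03 -3.28728072e-03 -5.74072631e-04] [0.27191125 0.54116629 0.80386057]
[ 532.37895783 -215.01966947  265.79611358]
post back [291.3 233.8]
lever front [203.4 235. ]
grip [255.  225.3]
tip mid [266.3 213.4]
```

View pics/w2.png

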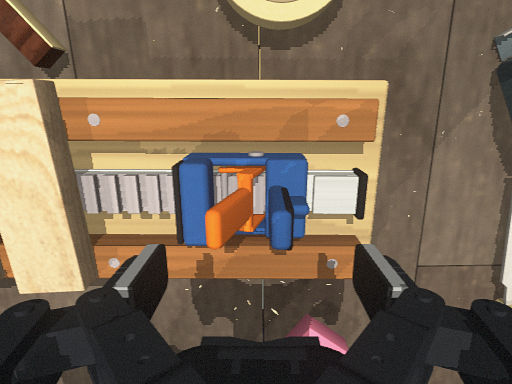

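The view shows the post top at x 270–292 (y up to 247) and the lever top with its left edge at x≈206. The lever is let go, so the pin is in a notch, and the fingers straddle both.

>>> carry_out(motion=[[0,0,0,3.5,5,15,1],[0,0,0,3.5,5,30,1],[0,0,0,3.5,5,47,1],[0,0,0,3.5,5,47,0.2],[0,0,0,3.5,5,47,0.2]])

```text
clock: 3.12
position: [466.8, -220.0, 93.8]
ee_rot: [1.0, -0.008, 0.0, 0.0]
contact_force: [0.0, 2.4, 1.1]
gripper_width: 52.3
grasp_force: 1.0
```

>>> carry_out(motion=[[0,0,0,0,-1,4,-0.1],[0,0,0,0,-1,4,-0.3],[0,0,0,0,-1,4,-0.5],[0,0,0,0,-1,4,-0.5],[0,0,0,0,-1,4,-0.5]])

```text
clock: 3.75
position: [466.8, -219.4, 90.0]
ee_rot: [1.0, -0.009, 0.001, 0.0]
contact_force: [0.1, -1.7, 6.2]
gripper_width: 22.6
grasp_force: 58.7
```

Run:
```python
from h import *
s=read_state(); print(s["position"],s["ee_rot"],s["contact_force"],s["gripper_width"],s["grasp_force"],s["clock"])
```

```text
[ 466.77152078 -219.41430609   90.00804324] [ 9.99962287e-01 -8.65886987e-03  6.63708405e-04  9.17236029e-05] [ 0.06424087 -1.70928994  6.18628996] 22.574603111044738 58.65150690078735 3.75
```

>>> carry_out(motion=[[0,0,0,0,-6,0,-0.5],[0,0,0,0,-16,0,-0.5],[0,0,0,0,-28,0,-0.5],[0,0,0,0,-40,0,-0.5],[0,0,0,0,-50,0,-0.5]])

```text
clock: 4.38
position: [467.7, -169.3, 90.0]
ee_rot: [1.0, -0.009, 0.001, 0.0]
contact_force: [0.5, -4.6, 5.1]
gripper_width: 22.7
grasp_force: 60.0
```

>>> carry_out(motion=[[0,0,0,0,-4,0,-0.5],[0,0,0,0,-8,0,-0.5],[0,0,0,0,-12,0,-0.5],[0,0,0,0,-16,0,-0.5],[0,0,0,0,-20,0,-0.5]])

```text
clock: 5.0
position: [468.1, -149.5, 90.0]
ee_rot: [1.0, -0.009, 0.001, 0.0]
contact_force: [-0.7, -4.8, 5.5]
gripper_width: 23.0
grasp_force: 59.9
```

>>> carry_out(motion=[[0,0,0,0,-4,0,-0.5],[0,0,0,0,-8,0,-0.5],[0,0,0,0,-12,0,-0.5],[0,0,0,0,-16,0,-0.5],[0,0,0,0,-20,0,-0.5]])

```text
clock: 5.62
position: [468.4, -129.6, 90.0]
ee_rot: [1.0, -0.009, 0.001, 0.0]
contact_force: [0.8, -4.2, 5.4]
gripper_width: 22.6
grasp_force: 60.1
```

Run:
```python
from h import *
s=read_state(); print(s["position"],s["contact_force"],s["gripper_width"],s["clock"])
g=get_image("wrist"); cv2.imwrite("pics/w3.png",g["color"]); np.save("w3.npy",g,allow_pickle=True)
```

```text
[ 468.42782629 -129.57515553   89.9762646 ] [ 0.80214623 -4.17845837  5.383658  ] 22.62078034488771 5.625
```

View pics/w3.png

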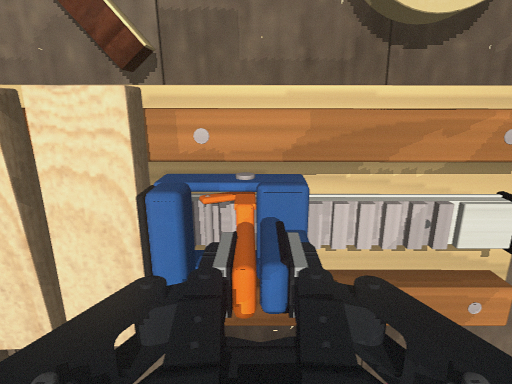

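The jaw has slid 90 mm, with the lever squeezed against the post, and its face now touches batten A (edge at x≈145). I'll go on more slowly.

>>> carry_out(motion=[[0,0,0,0,-2,0,-0.5],[0,0,0,0,-4,0,-0.5],[0,0,0,0,-6,0,-0.5],[0,0,0,0,-8,0,-0.5],[0,0,0,0,-10,0,-0.5]])

```text
clock: 6.3
position: [468.6, -119.6, 90.0]
ee_rot: [1.0, -0.009, 0.001, 0.0]
contact_force: [-0.3, -5.3, 5.2]
gripper_width: 22.8
grasp_force: 60.3
```

Run:
```python
from h import *
g=get_image("top"); im=g["color"]
c=cv2.resize(im[175:250,170:365],None,fx=4,fy=4,interpolation=cv2.INTER_CUBIC); cv2.imwrite("pics/top2.png",c)
# pad face estimate from first top view (crop x=275 -> px 238.75)
for p,z in (((238.7,204),65),((243.3,211),62)): print(ray(g,p,z).round(1))
```

```text
[487.9  62.9  65. ]
[466.3  48.4  62. ]
```

View pics/top2.png

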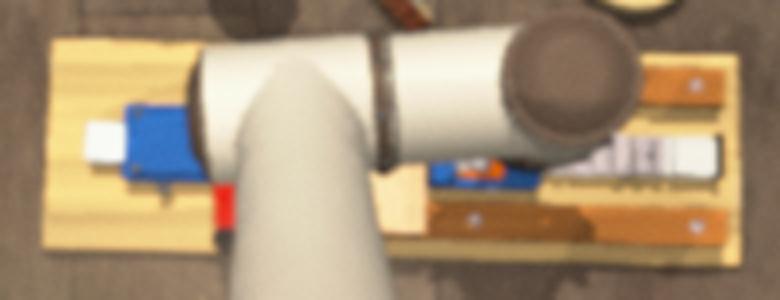

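The arm covers most of the top view. By my estimate about 20 mm is left before the pad.

>>> carry_out(motion=[[0,0,0,0,-2,0,-0.5],[0,0,0,0,-4,0,-0.5],[0,0,0,0,-6,0,-0.5],[0,0,0,0,-8,0,-0.5],[0,0,0,0,-10,0,-0.5]])

```text
clock: 6.98
position: [468.8, -109.7, 90.0]
ee_rot: [1.0, -0.009, 0.001, 0.0]
contact_force: [-0.8, -4.4, 5.1]
gripper_width: 22.7
grasp_force: 60.3
```

>>> carry_out(motion=[[0,0,0,0,-1,0,-0.5],[0,0,0,0,-2,0,-0.5],[0,0,0,0,-3,0,-0.5],[0,0,0,0,-4,0,-0.5],[0,0,0,0,-5,0,-0.5]])

```text
clock: 7.6
position: [468.9, -104.7, 90.0]
ee_rot: [1.0, -0.009, 0.001, 0.0]
contact_force: [0.4, -4.3, 5.6]
gripper_width: 22.5
grasp_force: 60.3
```

>>> carry_out(motion=[[0,0,0,0,-0.8,0,-0.5],[0,0,0,0,-1.6,0,-0.5],[0,0,0,0,-2.4,0,-0.5],[0,0,0,0,-3.2,0,-0.5],[0,0,0,0,-4,0,-0.5]])

```text
clock: 8.22
position: [469.0, -102.1, 90.0]
ee_rot: [1.0, -0.008, 0.001, 0.001]
contact_force: [0.6, -14.0, 2.8]
gripper_width: 22.7
grasp_force: 64.5
```

Run:
```python
from h import *
g=get_image("wrist"); cv2.imwrite("pics/w4.png",g["color"]); np.save("w4.npy",g,allow_pickle=True)
```

```text
(no output)
```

View pics/w4.png

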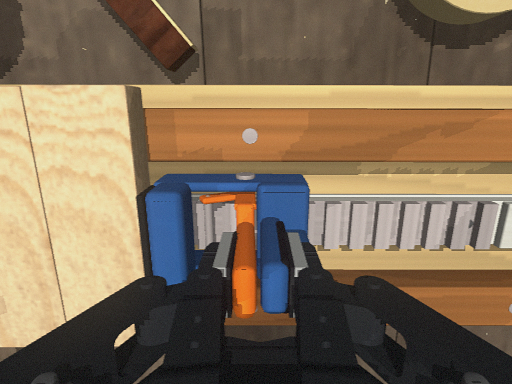

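The battens are closed up with no gap (joint line at x≈25–60), and the force has reached 14 N, so the pad is bearing. I'll ease back to 112 mm of travel, which is 7 notches from the start and puts the TCP at y≈-107.4.

>>> carry_out(motion=[[0,0,0,0,2,0,-0.5],[0,0,0,0,4,0,-0.5],[0,0,0,0,5.5,0,-0.5],[0,0,0,0,6.7,0,-0.5],[0,0,0,0,6.7,0,-0.5]])

```text
clock: 8.9
position: [468.9, -106.1, 90.0]
ee_rot: [1.0, -0.009, 0.001, -0.001]
contact_force: [-0.9, 3.6, 7.2]
gripper_width: 22.5
grasp_force: 58.7
```

>>> carry_out(motion=[[0,0,0,0,0,0,-0.3],[0,0,0,0,-1,0,-0.1],[0,0,0,0,-4,0,0.1],[0,0,0,0,-8,0,0.4],[0,0,0,0,-8,0,0.6]])

```text
clock: 9.52
position: [468.3, -98.7, 89.3]
ee_rot: [1.0, -0.008, -0.0, 0.0]
contact_force: [0.8, 1.2, -0.6]
gripper_width: 68.3
grasp_force: 0.0
```

Run:
```python
from h import *
g=get_image("wrist"); np.save("w5.npy",g,allow_pickle=True); cv2.imwrite("pics/w5.png",g["color"])
```

```text
(no output)
```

View pics/w5.png

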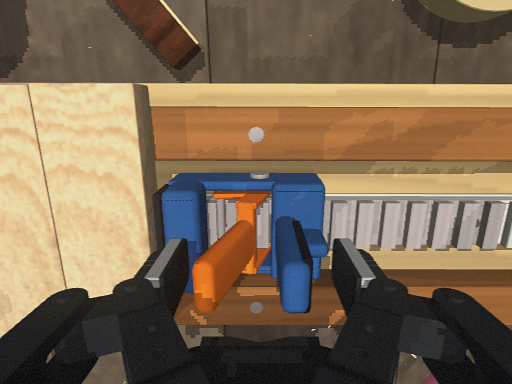

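Run:
```python
from h import *
def rep(f,roi):
    g=np.load(f,allow_pickle=True).item(); im=g["color"]; M=masks(im); x0,x1,y0,y1=roi
    h,s,v=[c.astype(int) for c in cv2.split(cv2.cvtColor(im,cv2.COLOR_BGR2HSV))]
    o=(h<18)&(h>4)&(s>200)&(v>120); ys,xs=np.nonzero(o[y0:y1,x0:x1]); xs+=x0; ys+=y0
    i=np.argsort(xs)[:6]; print(f,"lever left",xs[i],ys[i],"bottom",ys.max())
    b=(h>100)&(h<125)&(s>120); ys2,xs2=np.nonzero(b[y0:y1,x0:x1]); k=ys2+y0>ys.max()-12
    print("post right",xs2[k].max()+x0, "->", ray(g,(xs.min(),ys.max()-10),108).round(1), ray(g,(xs2[k].max()+x0,ys.max()-10),108).round(1))
rep("w2.npy",(195,300,180,250)); rep("w5.npy",(192,315,190,312))
g=np.load("w5.npy",allow_pickle=True).item()
for n,p,z in (("batA near top edge",(136,100),62),("batA near edge low",(147,300),62),("joint hi",(30,90),62),("joint lo",(63,290),62)): print(n,ray(g,p,z).round(1))
```

```text
w2.npy lever left [206 206 206 206 206 206] [214 222 219 225 228 229] bottom 248
post right 299 -> [ 461.2 -184.3  108. ] [ 460.5 -235.2  108. ]
w5.npy lever left [193 193 193 193 193 193] [268 271 274 273 272 269] bottom 311
post right 308 -> [462.7 -72.  108. ] [ 461.9 -118.3  108. ]
batA near top edge [541.3 -41.3  62. ]
batA near edge low [431.8 -33.9  62. ]
joint hi [546.6   8.1  62. ]
joint lo [439.1  12.8  62. ]
```

The lever-front to post-back distance is 46–47 mm, the same as at the start, so the pin is fully down. Jaw travel is about 112–113 mm, which is 7 notches. Next I rise and go to the cam knob.

>>> carry_out(motion=[[0,0,0,0,0,-30,1],[0,0,0,0,0,-80,1],[0,0,0,-10,-30,-120,1],[0,0,0,-30,-80,-130,1],[0,0,0,-50,-130,-130,1]])

```text
clock: 10.2
position: [420.6, 33.1, 220.7]
ee_rot: [1.0, -0.009, 0.002, -0.001]
contact_force: [0.4, 0.6, -0.7]
gripper_width: 85.4
grasp_force: 0.0
```

>>> carry_out(motion=[[0,0,0,-20,-40,0,1],[0,0,0,-30,-63,20,0.2],[0,0,0,-30,-63,40,-0.1],[0,0,0,-30,-63,40,-0.1]])

```text
clock: 10.7
position: [390.7, 95.1, 178.4]
ee_rot: [1.0, -0.008, -0.001, 0.001]
contact_force: [0.2, 0.0, -0.2]
gripper_width: 38.6
grasp_force: 0.0
```

Run:
```python
from h import *
s=read_state(); print(s["position"],s["ee_rot"],s["joints"])
g=get_image("wrist"); np.save("w6.npy",g,allow_pickle=True); cv2.imwrite("pics/w6.png",g["color"])
for P in ((391,95,116),(469,100,80),(468,18,62)): print(P,proj(g,P).round(1))
```

```text
[390.65679199  95.07429969 178.37907221] [ 0.99996572 -0.00810108 -0.00138217  0.00100908] [ 6.47404071e-01  6.97952946e-02 -6.00512553e-01 -1.08360692e-04
 -9.03910072e-01  9.07257065e-01]
(391, 95, 116) [259.3 216.3]
(469, 100, 80) [250.2  91.5]
(468, 18, 62) [361.3  91.9]
```

View pics/w6.png

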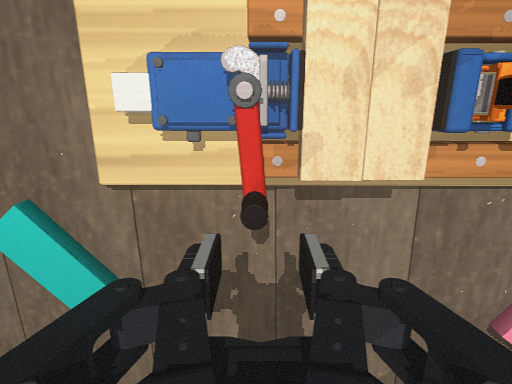

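The knob's top shows at (254,213) and the cam bolt at (244,91), with the battens closed up beside the pad. That puts the knob at about (391.5, 98), so I'll cage it loosely and swing it with the tool turning along the arc.

I have now viewed 11 pictures, one over the limit of 10. I'll view no more and check by numbers only.

>>> carry_out(motion=[[0,0,-0.087,1,-3,20,-0.1],[0,0,-0.087,1,-3,50,-0.1],[0,0,-0.087,1,-3,80,-0.1],[0,0,-0.087,1,-3,80,-0.4],[0,0,-0.087,1,-3,80,-0.4]])

```text
clock: 11.38
position: [393.9, 98.9, 100.6]
ee_rot: [0.999, 0.035, 0.001, -0.0]
contact_force: [0.3, 0.0, 0.9]
gripper_width: 25.6
grasp_force: 0.0
```

>>> carry_out(motion=[[0,0,0.06,0.1,-4.8,0,-0.4],[0,0,0.12,0.6,-9.6,0,-0.4],[0,0,0.2,1.6,-15.9,0,-0.4]])

```text
clock: 11.75
position: [394.0, 114.3, 100.9]
ee_rot: [0.998, -0.066, 0.001, -0.0]
contact_force: [1.4, -3.7, -0.7]
gripper_width: 26.0
grasp_force: 1.9
```

>>> carry_out(motion=[[0,0,0.1,0.4,-8,0,-0.4],[0,0,0.2,1.6,-15.9,0,-0.4],[0,0,0.3,3.6,-23.6,0,-0.4],[0,0,0.4,6.3,-31.2,0,-0.4],[0,0,0.5,9.8,-38.4,0,-0.4]])

```text
clock: 12.38
position: [407.4, 149.9, 100.6]
ee_rot: [0.95, -0.311, -0.0, 0.001]
contact_force: [0.2, -5.7, 0.2]
gripper_width: 25.7
grasp_force: 2.4
```

>>> carry_out(motion=[[0,0,0.1,0.4,-8,0,-0.4],[0,0,0.2,1.6,-15.9,0,-0.4],[0,0,0.3,3.6,-23.6,0,-0.4],[0,0,0.4,6.3,-31.2,0,-0.4],[0,0,0.5,9.8,-38.4,0,-0.4]])

```text
clock: 13.0
position: [436.9, 174.5, 100.4]
ee_rot: [0.844, -0.537, -0.001, 0.003]
contact_force: [-3.6, -4.4, 2.5]
gripper_width: 25.6
grasp_force: 2.7
```

Run:
```python
from h import *
s=read_state(); print(s["position"],R.from_quat(s["ee_rot"]).as_matrix()[:,0],s["contact_force"],s["wrist_torque"],s["gripper_width"],s["grasp_force"])
g=get_image("wrist"); np.save("w7.npy",g,allow_pickle=True)
h,S,v=[c.astype(int) for c in cv2.split(cv2.cvtColor(g["color"],cv2.COLOR_BGR2HSV))]
m=(((h<5)|(h>174))&(S>170)&(v>80)).astype(np.uint8); n,l,st,ce=cv2.connectedComponentsWithStats(m)
for i in range(1,n):
    if st[i,4]>60:
        ys,xs=np.nonzero(l==i); (cx,cy),(w,hh),a=cv2.minAreaRect(np.c_[xs,ys].astype(np.float32)); print(st[i],ce[i].round(1),ray(g,ce[i],76).round(1))
```

```text
[436.90908381 174.53462999 100.39215711] [ 0.42327916 -0.90599795  0.00156799] [-3.57914139 -4.4393722   2.47818635] [-1.45027325  1.13939127  0.08099551] 25.633028169305344 2.6880412304308265
[  4   0  65  12 399] [39.2  4.3] [570.5 114.   76. ]
[ 243  106   39  138 4308] [263.3 172.9] [451.4 140.3  76. ]
```

>>> carry_out(motion=[[0,0,0.1,0.4,-8,0,-0.4],[0,0,0.2,1.6,-15.9,0,-0.4],[0,0,0.3,3.6,-23.6,0,-0.4],[0,0,0.4,6.3,-31.2,0,-0.4],[0,0,0.46,8.3,-35.5,0,-0.4]])

```text
clock: 13.68
position: [472.1, 182.4, 100.0]
ee_rot: [-0.7, 0.715, 0.001, -0.003]
contact_force: [-5.4, -2.6, 2.5]
gripper_width: 25.6
grasp_force: 2.9
```

>>> carry_out(motion=[[0,0,0.03,0,-2,0,-0.4],[0,0,0.06,0.1,-4,0,-0.4],[0,0,0.08,0.2,-6,0,-0.4]])

```text
clock: 14.05
position: [477.7, 182.0, 100.0]
ee_rot: [-0.671, 0.741, 0.001, -0.003]
contact_force: [-5.1, -2.1, 2.2]
gripper_width: 25.7
grasp_force: 2.8
```

>>> carry_out(motion=[[0,0,0.02,0,-1.5,0,-0.4],[0,0,0.04,0.1,-3,0,-0.4],[0,0,0.05,0.1,-4.5,0,-0.4]])

```text
clock: 14.42
position: [481.6, 181.5, 99.9]
ee_rot: [-0.652, 0.758, 0.001, -0.003]
contact_force: [-10.6, -0.7, 6.2]
gripper_width: 25.7
grasp_force: 5.1
```

>>> carry_out(motion=[[0,0,0,0,-1,0,-0.4],[0,0,0,0,-2,0,-0.4],[0,0,0,0.1,-2,0,-0.4]])

```text
clock: 14.8
position: [481.7, 181.4, 99.9]
ee_rot: [-0.652, 0.758, 0.002, -0.005]
contact_force: [-14.4, 2.5, 6.7]
gripper_width: 26.0
grasp_force: 7.3
```

The knob has stalled on its stop, with the force up from 5 N to 14 N. I'll let go and rise.

>>> carry_out(motion=[[0,0,0,0,5,0,-0.4],[0,0,0,0,5,0,-0.1],[0,0,0,0,5,-20,-0.1],[0,0,0,0,5,-60,-0.1],[0,0,0,0,5,-110,-0.1]])

```text
clock: 15.42
position: [482.0, 183.7, 210.8]
ee_rot: [-0.653, 0.758, -0.0, 0.0]
contact_force: [-0.3, 0.7, -0.0]
gripper_width: 38.8
grasp_force: 0.0
```

>>> carry_out(motion=[[0,0,0,20,-5,-50,0.5],[0,0,0,-20,-5,-90,1],[0,0,0,-70,-5,-90,1],[0,0,0,-130,-5,-90,1],[0,0,0,-190,-5,-90,1]])

```text
clock: 16.05
position: [515.6, 372.7, 300.9]
ee_rot: [-0.652, 0.758, 0.0, 0.002]
contact_force: [0.9, -0.1, 0.0]
gripper_width: 85.6
grasp_force: 0.0
```

Run:
```python
from h import *
s=read_state(); print(s["position"],s["ee_rot"],s["contact_force"],s["clock"])
def comps(name,x0=0,x1=512,y0=0,y1=384,zs=dict(blue=60,orange=108,red=76)):
    g=get_image(name); M=masks(g["color"])
    for k,z in zs.items():
        m=np.zeros((384,512),np.uint8); m[y0:y1,x0:x1]=M[k][y0:y1,x0:x1]
        n,l,st,ce=cv2.connectedComponentsWithStats(m)
        for i in range(1,n):
            if st[i,4]>(6 if name=="top" else 60): print(name,k,st[i],ray(g,ce[i],z).round(1))
    return g
comps("top",170,365,175,250); g=comps("scene",150,360,170,320); print("scene lever/jaw zone ok")
```

```text
[515.61773312 372.71797284 300.92681882] [-6.52473260e-01  7.57809476e-01  8.92948215e-06  1.85565275e-03] [ 0.92027158 -0.06474006  0.01091501] 16.05
top blue [224 200  11   7  47] [492.5  92.2  60. ]
top blue [206 202  15   3  29] [491.7 143.   60. ]
top blue [275 203   6  18  93] [465.9 -57.4  60. ]
top blue [292 204   9  18 130] [ 463.5 -119.    60. ]
top blue [239 208   1  10  10] [461.7  61.8  60. ]
top blue [202 211  33  10 180] [450.  132.5  60. ]
top orange [286 208   4  11  29] [458.  -85.5 108. ]
top red [201 205  20   7  90] [474.4 149.1  76. ]
scene blue [192 196  24  23 271] [435.4 113.   60. ]
scene blue [248 228  14  24 178] [438.8 -72.1  60. ]
scene blue [263 240  24  22 230] [ 446.5 -134.7   60. ]
scene orange [261 223   8  20 107] [ 440.2 -108.6  108. ]
scene red [250 186  13  16  94] [563.6  35.8  76. ]
scene lever/jaw zone ok
```

>>> carry_out(motion=[[0,0,-0.17,50,0,0,1],[0,0,-0.34,100,0,0,1],[0,0,-0.51,150,0,0,1],[0,0,-0.68,200,0,0,1],[0,0,-0.85,250,0,0,1]])

```text
clock: 16.77
position: [477.7, 121.8, 300.5]
ee_rot: [0.908, -0.419, 0.001, -0.001]
contact_force: [0.9, -0.6, -0.5]
gripper_width: 85.5
grasp_force: 0.0
```

Run:
```python
from h import *
s=read_state(); r=R.from_quat(s["ee_rot"]); print(s["position"])
print("turn", (r.inv()*R.from_quat([.99996,-.0085,0,0])).as_rotvec().round(3), "shift to 459,-50,295", r.inv().apply(np.array([459,-50,295])-s["position"]).round(1))
```

```text
[477.66347435 121.81744377 300.47886214]
turn [-0.002 -0.002 -0.847] shift to 459,-50,295 [118.5 125.8   5.2]
```

>>> carry_out(motion=[[0,0,-0.17,24,25,0,1],[0,0,-0.34,48,50,0,1],[0,0,-0.51,72,75,0,1],[0,0,-0.68,96,100,0,1],[0,0,-0.847,118,126,0,1]])

```text
clock: 17.4
position: [457.6, -49.3, 300.4]
ee_rot: [1.0, -0.009, 0.001, -0.0]
contact_force: [-0.4, 0.3, -0.6]
gripper_width: 85.2
grasp_force: 0.0
```

Run:
```python
from h import *
def ana(g,tag,yr):
    im=g["color"]; h,s,v=[c.astype(int) for c in cv2.split(cv2.cvtColor(im,cv2.COLOR_BGR2HSV))]
    o=((h<18)&(h>4)&(s>200)&(v>120)).astype(np.uint8); n,l,st,ce=cv2.connectedComponentsWithStats(o)
    for i in range(1,n):
        if st[i,4]>80:
            x,y,w,hh,a=st[i]; P=ray(g,(x,y+hh-8),108)
            if abs(P[0]-460)<25 and yr[0]<P[1]<yr[1]: print(tag,"lever",st[i],"front z108",P.round(1))
    b=((h>100)&(h<125)&(s>140)&(v>50)).astype(np.uint8); n,l,st,ce=cv2.connectedComponentsWithStats(b)
    for i in range(1,n):
        if st[i,4]>150: print(tag,"blue",st[i],"left66",ray(g,(st[i][0],st[i][1]+20),66).round(1),"right66",ray(g,(st[i][0]+st[i][2],st[i][1]+20),66).round(1))
g=np.load("w1.npy",allow_pickle=True).item(); ana(g,"before",(-240,-140))
g=get_image("wrist"); np.save("w8.npy",g,allow_pickle=True); ana(g,"after",(-140,-40))
im=g["color"]; h,s,v=[c.astype(int) for c in cv2.split(cv2.cvtColor(im,cv2.COLOR_BGR2HSV))]
m=((((h<5)|(h>174))&(s>170)&(v>80))).astype(np.uint8); n,l,st,ce=cv2.connectedComponentsWithStats(m)
for i in range(1,n):
    if st[i,4]>60: print("red",st[i],ray(g,ce[i],76).round(1))
# scan across battens at several world x, z=62: print dark/edge positions
gr=cv2.cvtColor(im,cv2.COLOR_BGR2GRAY)
for X in (415,430,445,500,520,535):
    ys=np.arange(-60,75,.5); px=np.array([proj(g,(X,y,62)) for y in ys]).astype(np.float32)
    L=cv2.remap(gr,px[:,0].reshape(1,-1),px[:,1].reshape(1,-1),cv2.INTER_LINEAR)[0].astype(int)
    d=L[2:]-L[:-2]; k=[i for i in range(1,len(d)-1) if abs(d[i])>25 and abs(d[i])>=abs(d[i-1]) and abs(d[i])>=abs(d[i+1])]
    print(X,[(ys[i+1],int(d[i])) for i in k])
```

```text
before lever [287 140  28  39 447] front z108 [ 462.1 -176.4  108. ]
before blue [   0  129   81   60 1902] left66 [486.2 146.4  66. ] right66 [484.1  54.4  66. ]
before blue [ 270  132   73   54 1740] left66 [ 475.7 -160.5   66. ] right66 [ 473.8 -243.8   66. ]
after lever [279 138  26  38 401] front z108 [464.1 -69.6 108. ]
after blue [  72  127   88   25 1427] left66 [484.4 167.   66. ] right66 [482.7  65.3  66. ]
after blue [276 131  57  49 652] left66 [475.8 -68.6  66. ] right66 [ 474.7 -134.6   66. ]
after blue [261 134  16  49 647] left66 [472.6 -51.1  66. ] right66 [472.3 -69.7  66. ]
after blue [312 154  19  26 259] left66 [ 447.9 -111.1   66. ] right66 [ 447.5 -133.5   66. ]
after blue [ 77 164  56  14 370] left66 [440.4 168.9  66. ] right66 [439.3 102.1  66. ]
red [ 50 146  68  20 870] [475.8 147.9  76. ]
415 [(np.float64(-44.5), 54), (np.float64(4.0), -29), (np.float64(54.5), -54)]
430 [(np.float64(-45.0), 53), (np.float64(4.5), -32), (np.float64(6.0), 49), (np.float64(54.5), -43)]
445 [(np.float64(-45.5), 61), (np.float64(4.0), -29), (np.float64(54.0), -95), (np.float64(67.5), 52), (np.float64(73.5), -91)]
500 [(np.float64(-46.0), 43), (np.float64(-45.5), 43), (np.float64(3.0), -28), (np.float64(4.5), 42), (np.float64(55.0), -43)]
520 [(np.float64(-46.5), 59), (np.float64(2.0), -29), (np.float64(2.5), -29), (np.float64(3.0), -29), (np.float64(4.5), 46), (np.float64(53.0), -56)]
535 [(np.float64(-47.0), 66), (np.float64(2.0), -33), (np.float64(52.5), -52)]
```

Run:
```python
from h import *
for f,(x0,x1) in (("w1.npy",(280,320)),("w8.npy",(272,310))):
    g=np.load(f,allow_pickle=True).item(); h,s,v=[c.astype(int) for c in cv2.split(cv2.cvtColor(g["color"],cv2.COLOR_BGR2HSV))]
    o=(h<18)&(h>4)&(s>200)&(v>120); b=(h>100)&(h<125)&(s>120)
    for r in (166,169,172,175):
        xs=np.nonzero(o[r,x0:x1])[0]+x0; xb=np.nonzero(b[r,x1:x1+40])[0]+x1
        if len(xs): print(f,r,xs.min(),xs.max(),"front",ray(g,(xs.min(),r),108)[1].round(1),"back",ray(g,(xs.max()+1,r),108)[1].round(1),"post",xb.min() if len(xb) else None,ray(g,(xb.max()+1,r),108)[1].round(1) if len(xb) else None)
```

```text
w1.npy 166 294 309 front -183.5 back -199.8 post 330 -230.4
w1.npy 169 294 309 front -183.6 back -199.9 post 320 -230.5
w1.npy 172 287 311 front -176.4 back -202.0 post 320 -231.7
w1.npy 175 294 310 front -183.6 back -201.1 post 320 -230.8
w8.npy 166 284 298 front -74.8 back -90.4 post 310 -123.6
w8.npy 169 279 303 front -69.6 back -95.6 post 310 -123.7
w8.npy 172 284 302 front -74.8 back -94.6 post 310 -123.8
w8.npy 175 285 289 front -75.9 back -81.1 post 310 -124.0
```

The final numbers agree:
- **Lever:** fully let go, pin down.
- **Battens:** joined and square to the board, bearing between jaw and pad.
- **Cam:** on its stop.
- **Arm:** clear of everything.

```bash
python3 -c "
from bench import *
print(job_done())"
```

```text
the job is handed in; nothing more can be done
None
```

The job is handed in: the jaw is latched with its pin down in a notch after about 110 mm of travel, the battens measure closed up and square, and the red cam lever is on its stop. I viewed 11 pictures, one over your limit of 10.

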